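# Hang up the nested grit sieves

## Task

Hang the three steel sifting sieves on the one hook, mesh towards the post, largest first, then the medium one, then the small one, so that they nest inside each other. Lower each gently onto the arm, slide it in, and press the medium and then the small sieve home with a firm but gentle push (about 10 N, never over 20), so that the nest sits tight against the stop collar. Leave them hanging still and let go, without disturbing anything else on the bench.

Things in the scene. Friction and masses are not known exactly. Their poses are not given: they have to be found in the camera images.
- sieve_large: The large of three square steel sieves, about 200 g, standing upright. Sizes in mm. Origin: underside, in its hanger's plane; z up, x through the mesh (mesh at the back, +x; open front -x). Frame 100 wide (y), 100 tall, walls 3, x -16 to +12 (upper wall only -2 to +12). Above it a flat hanger 6 thick (x -3..+3) with an eye (hole along x) and a grip tab on top. It balances upright under its eye.
- sieve_large_eye (a point): Where the hook arm's centre lies in the large sieve's eye when hung; 140 mm above the sieve's origin. The hole is 24 wide, reaches 32 below this point, and its roof is an upside-down 45-degree V peaking 7 above it, so it centres itself on the arm. Outside the eye is 36 wide.
- sieve_large_tab (a point): Grip point in the upright tab of the large sieve, 32 mm above the eye point. The tab is 12 wide (y), 6 thick (x), and spans from 23 below to 13 above this point; grip it from above across its width.
- sieve_medium: The medium of three square steel sieves, about 160 g, standing upright. Sizes in mm. Origin: underside, in its hanger's plane; z up, x through the mesh (mesh at the back, +x; open front -x). Frame 86 wide (y), 86 tall, walls 3, x -16 to +12 (upper wall only -2 to +12). Above it a flat hanger 6 thick (x -3..+3) with an eye (hole along x) and a grip tab on top. It balances upright under its eye.
- sieve_medium_eye (a point): Where the hook arm's centre lies in the medium sieve's eye when hung; 133 mm above the sieve's origin. The hole is 24 wide, reaches 32 below this point, and its roof is an upside-down 45-degree V peaking 7 above it, so it centres itself on the arm. Outside the eye is 36 wide.
- sieve_medium_tab (a point): Grip point in the upright tab of the medium sieve, 32 mm above the eye point. The tab is 18 wide (y), 6 thick (x), and spans from 23 below to 13 above this point; grip it from above across its width.
- sieve_small: The small of three square steel sieves, about 120 g, standing upright. Sizes in mm. Origin: underside, in its hanger's plane; z up, x through the mesh (mesh at the back, +x; open front -x). Frame 72 wide (y), 72 tall, walls 3, x -16 to +12 (upper wall only -2 to +12). Above it a flat hanger 6 thick (x -3..+3) with an eye (hole along x) and a grip tab on top. It balances upright under its eye.
- sieve_small_eye (a point): Where the hook arm's centre lies in the small sieve's eye when hung; 126 mm above the sieve's origin. The hole is 24 wide, reaches 32 below this point, and its roof is an upside-down 45-degree V peaking 7 above it, so it centres itself on the arm. Outside the eye is 36 wide.
- sieve_small_tab (a point): Grip point in the upright tab of the small sieve, 32 mm above the eye point. The tab is 24 wide (y), 6 thick (x), and spans from 23 below to 13 above this point; grip it from above across its width.
- hook: Heavy fixed stand of dark steel. Origin on the bench under the front face of its post (24 mm wide, top at 198); z up. A round level arm, 10 mm thick, runs from the post to the stand's own -x, its centre 185 mm up, to an upturned tip. Base 150 x 130 x 12. On the arm a rubber stop collar 24 mm across: its front face is 22 to 50 mm ahead of the post, not measured, to be felt.
- hook_arm (a point): Point on the arm's centre line at the post's front face. Sieves hang with the mesh towards the post and slide along the arm till the hanger meets the collar, or the hanger before it (eyes then 6 mm apart, frames nested with 4 mm play all round). Contact is hard: force rises within a few mm.
- hook_tip (a point): Centre of the rounded end (radius 5 mm) of the upturned tip, 117 mm ahead of the post and 8 mm above the arm's centre line.
- dropper_bottle: Grey paint dropper bottle, black cap, 30 across, 84 tall; origin at the centre of its underside. To be left alone.
- paint_pot: Small white paint pot, 38 across, 42 tall; origin at the centre of its underside. To be left alone.
- figure_a: Reddish painted miniature on a round base 44 across, 62 tall; origin at the centre of its underside. To be left alone.
- figure_b: Blue painted miniature on a round base 44 across, 62 tall; origin at the centre of its underside. To be left alone.
- brush_cup: White cup of brushes, 72 across, 190 tall with the brushes; origin at the centre of its underside. To be left alone.
- cork_grip: Cork painting handle, 42 across, 50 tall; origin at the centre of its underside. To be left alone.
- brush: Loose brush lying flat, 170 long; origin near its middle. To be left alone.
Mind the look-alikes: they are no part of the job. Leave any blue or yellow look-alike of the sieve_medium alone.

How it is judged:
By the outcome, as a careful person would: the job done as asked, in the order asked, and still so for the second after the job is handed in, with the robot touching nothing.
It also fails if it takes over 72 s, if anything falls off the work surface, if the arm or the gripper's body presses on something with over 40 N, if the wrist force passes 120 N, or if a joint passes its speed limit or range.

## Robot

A 6-joint arm with a two-finger parallel gripper is mounted at the origin on the work surface. World frame = base frame: x ahead of the robot, y to its left, z up, the work surface at z = 0. Lengths are in mm, angles in degrees, forces in N, time in s.
With the tool pointing down it reaches from about 350 to 850 mm from the base axis. Payload 8.1 kg.
Tool frame: the origin (TCP) lies at the very end of the fingers, on their centre line; the grasp point (between the pads) lies r.tcp_to_grasp behind it (r.tcp_to_grasp is the distance from the TCP to the grasp point, in mm); z points along the fingers, y is the line along which they close (so a half turn about z gives the same grasp; the last joint's range is limited). The gripper opens to 85 mm and grips with 20 to 120 N. Pads are 22 mm wide; open, the fingers measure 114 mm over their backs; the gripper's body (76 mm by 85 mm) begins 54 mm behind the grasp point. The pads swing forward as they close: fully open they stand 13 mm farther back than shut.
Start: joints at [60.023, 7.471, 85.268, -0, 87.261, -4.893], TCP at [254.349, 543.426, 231.292] pointing down, gripper open.
Joint ranges: [-169.43, 169.43], [-51.17, 129.36], [1.28, 143.12], [-76.62, 256.62], [0, 156.53], [-152.29, 152.29]. Speed limits (degrees/s): [136.94, 136.94, 159.86, 180, 180, 180].

## Interface

Orientations are given as [roll, pitch, yaw] about the fixed x, y, z axes, in that order (R = Rz(yaw) Ry(pitch) Rx(roll)).
In Python, from bench import r gives the robot as it stands.
- The arm moves only by the shell command python3 -m handwheel 'ROWS' [OPENING] [FORCE]. ROWS is JSON, a list of rows, each a list of 4 numbers: the shift along the tool's x, y, z in m, then the turn about the tool's z in degrees. A call has 1 to 10 rows; each row shifts and turns the commanded pose from where the row before left it, along the tool's axes as they then stand; what a row does not reach is not made up. A row lasts 1/10 s, in which the tool goes at most 50 mm and 8.59 degrees, less where a joint would pass 70% of its speed; a pose out of reach is approached as far as the arm can. A call is refused whole if a number of a shift passes 0.05 or a number of a turn 8.59, either way. A call with a gripper value outside its range is refused whole. OPENING is the finger opening in m, from 0 to 0.0854, set as the call begins (- or left out, the last holds). The fingers move at their own pace and stop on an object; FORCE is the grip in N (left out, the last holds). Time passes only in rows, so rows that do not move let the fingers close. It gives the time, the measured TCP pose, the force, the opening and the grip force at its end, in the units of the state.
- r.sense(): the state, without advancing time (a new reading comes with each control period).
- r.snapshot(name): name is "scene" or "top"; returns the picture (480x640x3 uint8, red, green, blue); there is no depth.
- r.camera_params(name): a dict with "fx", "fy", "cx", "cy" (pixels), "D" ([k1, k2, p1, p2, k3] as OpenCV has them; the pictures are not rectified), "R" (3x3) and "t" (3): a world point X has camera coordinates R X + t. Camera axes: x right, y down, z forward; pixel columns grow to the right and rows downward; lengths in mm; the calibration is good to about 2 mm. A picture is of the moment at which its call begins. camera_params takes no time and is no camera call.
- r.hand_in(): hands the job in; it is judged then, once.
The state is a dict: "time": time; "joint_pos": joint angles; "qd": joint speeds; "joint_efforts": joint torques, N m; "tool_pos": TCP position; "tcp_rot": TCP orientation; "ft_force": force on the tool from outside, world axes, zero at the start; "wrist_torque": the same for the moment, N m; "finger_gap": finger opening in mm; "grip_force": force on a finger pad.
Only numpy, scipy, OpenCV 4.12 (cv2) and the standard library are available. Lean on these libraries where they do the work, as an engineer would, in place of code of your own. Each camera call takes 0.05 s, during which the arm holds its last target. There are 200 camera calls.

## Working session

There is one attempt and no reset: what is moved stays moved. The work goes in short steps, Python scripts to look and compute and a shell command to move; the robot and the scene stay as the last step left them, time stands still between calls to the robot, and variables do not carry over. Pictures are saved under pics/ and viewed, at most 10 in all, crops included, and the job is handed in when it is done.

```bash
mkdir -p pics
python3 - <<'E'
from bench import r
import cv2
for n in("scene","top"):
    p=r.snapshot(n); cv2.imwrite(f"pics/{n}0.png",p[:,:,::-1])
    c=r.camera_params(n); print(n,c)
print(r.sense(),r.tcp_to_grasp)
E
```

```text
scene {'fx': 491.8409128835644, 'fy': 491.8409128835644, 'cx': 312.07480615907036, 'cy': 240.10142554446594, 'D': array([0.01673493, 0.        , 0.        , 0.        , 0.        ]), 'R': array([[ 0.35810772,  0.93365269, -0.00717773],
       [ 0.56700197, -0.22357163, -0.79279537],
       [-0.74180026,  0.27983636, -0.60944564]]), 't': array([-163.03440385, -219.8614749 , 1609.70609386])}
top {'fx': 552.8767322034613, 'fy': 552.8767322034613, 'cx': 318.4674899900142, 'cy': 247.597894743317, 'D': array([-0.08131979,  0.        ,  0.        ,  0.        ,  0.        ]), 'R': array([[ 0.00668139, -0.99983891,  0.01665857],
       [-0.9868655 , -0.00928177, -0.16127719],
       [ 0.16140583, -0.01536222, -0.98676854]]), 't': array([ -57.4747406 ,  582.23544671, 1557.96806949])}
{'time': 0.1, 'joint_pos': array([ 6.00238720e+01,  7.51055441e+00,  8.53252978e+01,  2.78975928e-03,
        8.72624885e+01, -4.89389210e+00]), 'qd': array([-0.03735659, -0.16186017, -0.2555347 , -0.0489148 ,  0.04108292,
       -0.02076709]), 'joint_efforts': array([ 3.64620209e-04, -5.70957363e+01, -5.01938653e+01, -2.07418461e-04,
        8.29275290e-03,  4.30813589e-05]), 'tool_pos': array([254.06449495, 542.98580806, 230.33006377]), 'tcp_rot': array([-1.79902255e+02, -1.11657022e-02,  1.54917619e+02]), 'ft_force': array([ 0.65833217,  0.02187521, -0.04999866]), 'wrist_torque': array([-0.01075685, -0.03635375,  0.00225729]), 'grip_force': 0.0, 'finger_gap': 85.58221513941477} 18.700000000000003
```

View pics/scene0.png

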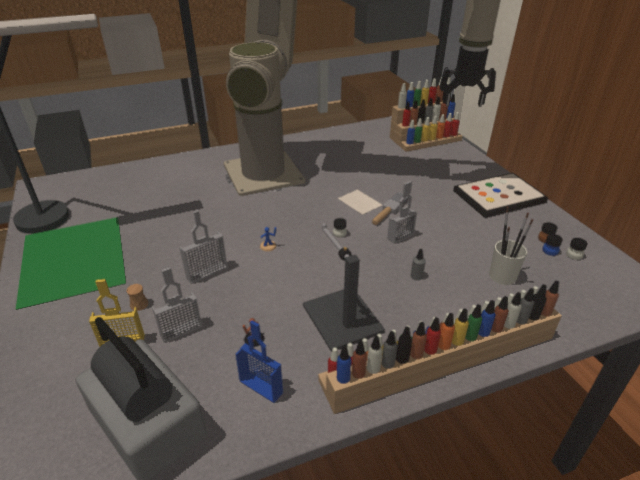

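View pics/top0.png

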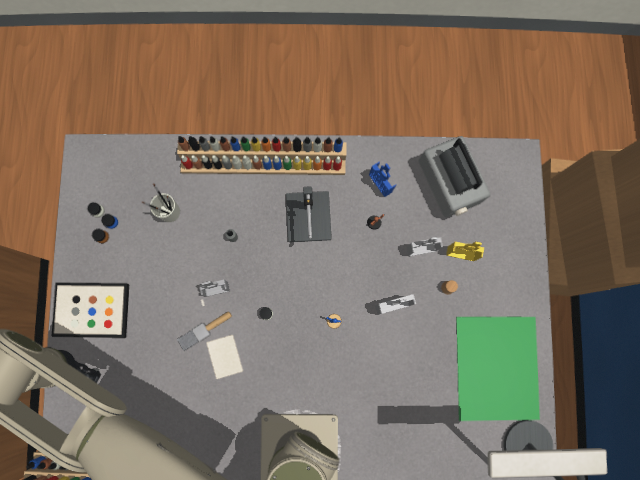

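Run:
```python
import cv2,numpy as np
t=cv2.imread("pics/top0.png");s=cv2.imread("pics/scene0.png")
z=lambda i,x,y,w,h,k:cv2.resize(i[y:y+h,x:x+w],None,fx=k,fy=k,interpolation=cv2.INTER_CUBIC)
a=np.hstack([z(t,365,230,80,90,5),z(t,180,265,80,90,5)]) #800x450
cv2.imwrite("pics/c1.png",a)
cv2.imwrite("pics/c2.png",np.hstack([z(s,145,205,100,150,4),z(s,360,175,100,150,4)]))
cv2.imwrite("pics/c3.png",np.hstack([z(t,275,180,80,75,5),z(s,295,215,100,94,4)[:375]]))
```

```text
(no output)
```

View pics/c1.png

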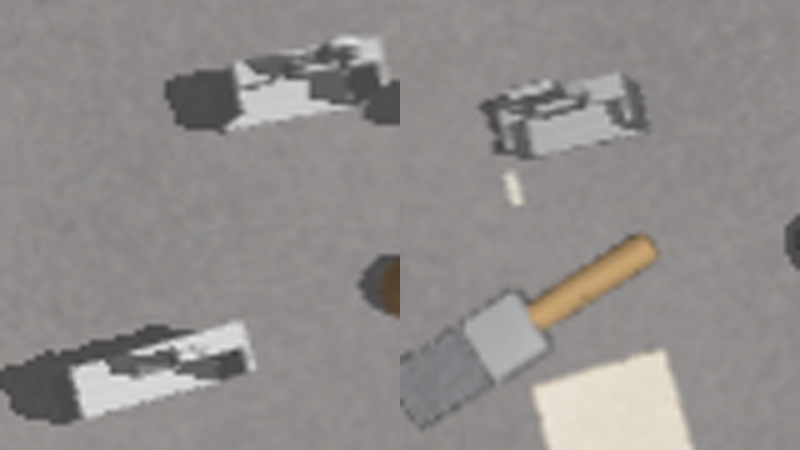

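View pics/c2.png

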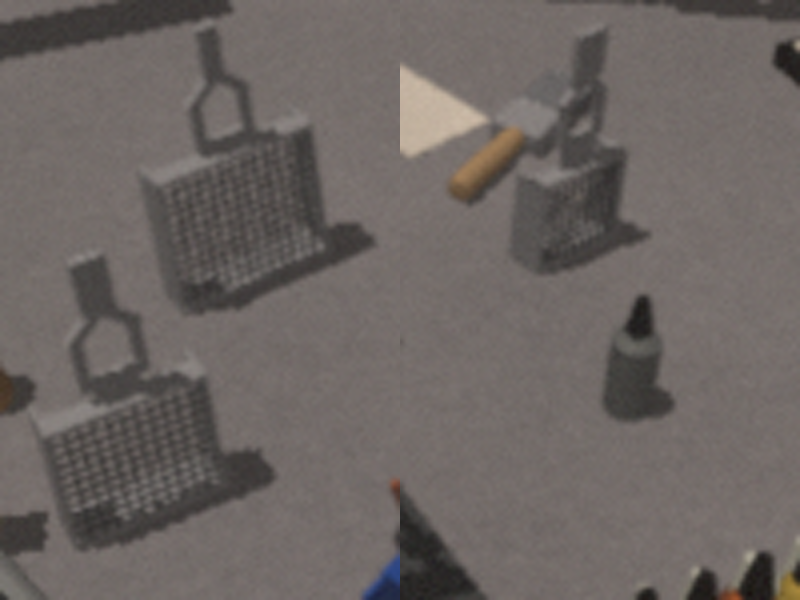

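View pics/c3.png

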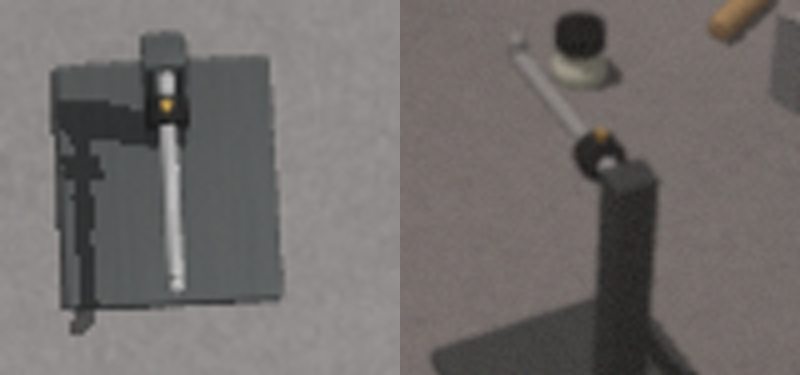

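```bash
cat > fit.py <<'E'
import cv2,numpy as np
from scipy.optimize import minimize
def proj(c,X):
    return cv2.projectPoints(np.asarray(X,float).reshape(-1,1,3),cv2.Rodrigues(c["R"])[0],np.asarray(c["t"],float),np.array([[c["fx"],0,c["cx"]],[0,c["fy"],c["cy"]],[0,0,1.]]),c["D"])[0][:,0]
def back(c,px,z):
    K=np.array([[c["fx"],0,c["cx"]],[0,c["fy"],c["cy"]],[0,0,1.]])
    u=cv2.undistortPoints(np.array([[px]],float),K,c["D"])[0,0]
    d=c["R"].T@np.array([u[0],u[1],1]);o=-c["R"].T@c["t"];return o+d*(z-o[2])/d[2]
def box(x0,x1,y0,y1,z0,z1,s=.8):
    P=[];C=[];g=lambda a,b:np.linspace(a,b,int(max(2,(b-a)/s+1)))
    for ax,(lo,hi) in enumerate([(x0,x1),(y0,y1),(z0,z1)]):
        for k,v in enumerate((lo,hi)):
            G=[g(x0,x1),g(y0,y1),g(z0,z1)];G[ax]=np.array([v])
            p=np.stack(np.meshgrid(*G),-1).reshape(-1,3);P.append(p);C.append(np.full(len(p),min(2*ax+k,4)))
    return np.vstack(P),np.hstack(C)
def model(W,eye,tw):
    h=W/2;B=[box(-16,12,-h,-h+3,0,W),box(-16,12,h-3,h,0,W),box(-16,12,-h,h,0,3),box(-2,12,-h,h,W-3,W)]
    m=box(11,12,-h,h,0,W);k=m[1]<2;B.append((m[0][k],np.where(m[1][k]==0,5,6)))
    p,c=box(-3,3,-18,18,W,eye+45)
    y=abs(p[:,1]);z=p[:,2]-eye
    hole=(y<12)&(z>-32)&(z<7-y); out=(y>tw/2)&(z>14+tw/2-y)
    k=~(hole|out);B.append((p[k],c[k]))
    for s in(-1,1):
        a,b=box(-3,3,s*tw/2-.1,s*tw/2+.1,eye+10,eye+45);k=(b==2+(s>0));B.append((a[k],b[k]))
    return np.vstack([b[0] for b in B]),np.hstack([b[1] for b in B])
def place(P,q):
    a=np.radians(q[2]);R=np.array([[np.cos(a),-np.sin(a),0],[np.sin(a),np.cos(a),0],[0,0,1]]);return P@R.T+[q[0],q[1],0]
def frac(c,P,C,q,roi,k=3):
    X=place(P,q);u=proj(c,X);d=(X@c["R"].T+c["t"])[:,2];x,y,w,h=roi
    i=np.floor((u+.5-[x,y])*k).astype(int);ok=((i>=0)&(i<[w*k,h*k])).all(1);i,d2,C2=i[ok],d[ok],C[ok]
    L=np.full((h*k,w*k),-1);o=np.argsort(-d2);L[i[o,1],i[o,0]]=C2[o]
    return np.stack([(L==j).reshape(h,k,w,k).mean((1,3)) for j in range(7)],-1)
def cost(q,P,C,views,ret=False):
    t=0;im=[]
    for c,img,roi in views:
        x,y,w,h=roi;F=frac(c,P,C,q,roi);F=np.concatenate([F,1-F.sum(-1,keepdims=True)],-1).reshape(-1,8)
        g=img[y:y+h,x:x+w].astype(float).mean(-1).ravel();wt=np.ones(len(g))
        for _ in range(4):
            A=F*wt[:,None];s=np.linalg.solve(A.T@F+np.diag([2.]*7+[.1]),A.T@g+np.array([2.]*7+[.1])*110);e=g-F@s;wt=1/(1+(e/12)**2)
        t+=np.mean(144*np.log1p((e/12)**2));im.append((F@s).reshape(h,w))
    return (t,im) if ret else t
SZ=dict(large=(100,140,12),medium=(86,133,18),small=(72,126,24))
E
cat > run.py <<'E'
from fit import *; from bench import r
T,S=r.camera_params("top"),r.camera_params("scene")
t=cv2.imread("pics/top0.png");s=cv2.imread("pics/scene0.png")
R=dict(large=((362,282,65,40),(172,205,70,85),(397,303)),medium=((395,226,50,40),(145,262,65,85),(425,246)),small=((190,270,50,35),(378,175,50,75),(213,288)))
rows=[]
for n,(rt,rs,c) in R.items():
    P,C=model(*SZ[n]);V=[(T,t,rt),(S,s,rs)];b=back(T,c,SZ[n][0]*.9);res=[]
    for y0 in(10,190,-10,170):
        y0=y0;o=minimize(cost,[b[0],b[1],y0],args=(P,C,V),method="Nelder-Mead",options=dict(initial_simplex=[[b[0]-8,b[1]-8,y0-8],[b[0]+10,b[1],y0],[b[0],b[1]+10,y0],[b[0],b[1],y0+10]],maxfev=120,xatol=.2,fatol=.02))
        res.append((o.fun,o.x))
    res.sort(key=lambda a:a[0]);print(n,[(round(f,2),x.round(1)) for f,x in res])
    _,im=cost(res[0][1],P,C,V,True);f=lambda a:cv2.resize(np.clip(a,0,255).astype(np.uint8),(200,190),interpolation=cv2.INTER_CUBIC)
    rows.append(np.hstack([f(t[rt[1]:rt[1]+rt[3],rt[0]:rt[0]+rt[2]].mean(-1)),f(im[0]),f(s[rs[1]:rs[1]+rs[3],rs[0]:rs[0]+rs[2]].mean(-1)),f(im[1])]))
cv2.imwrite("pics/fit.png",np.vstack(rows))
tip=back(T,(310.4,237.6),193);print("tip",tip,back(S,(324.5,225.5),193));print("post",back(T,(308,193.6),198),"angle from tip")
for n,p,z in [("bottle",(231,236),40),("figA",(375,221),30),("figB",(334,320),10),("pot",(265,313),42)]:print(n,back(T,p,z).round())
E
time python3 run.py
```

```text
large [(np.float64(130.12), array([ 421.2, -267.9,   15.5])), (np.float64(130.4), array([ 421.2, -267.6,   15.5])), (np.float64(157.98), array([ 426.6, -267.3,  180.1])), (np.float64(166.79), array([ 425.2, -267.2,  195.4]))]
medium [(np.float64(172.6), array([ 590.6, -358.3,   11.1])), (np.float64(173.36), array([ 590.6, -358.1,   11.3])), (np.float64(202.38), array([ 587.5, -357. ,  188.8])), (np.float64(209.15), array([ 587.1, -357.3,  177.3]))]
small [(np.float64(108.6), array([466.1, 248.7,  13.9])), (np.float64(113.11), array([465.8, 253. ,  15. ])), (np.float64(126.43), array([466.1, 249.5, 194.2])), (np.float64(129.93), array([465.1, 251.7, 197.7]))]
tip [585.51634623 -29.01113388 193.        ] [593.69713491 -23.33339621 193.        ]
post [704.07759968 -21.49765421 198.        ] angle from tip
bottle [616. 203.  40.]
figA [ 667. -220.   30.]
figB [ 375. -100.   10.]
pot [393.  99.  42.]
real	3m2.290s
user	4m51.647s
sys	0m29.623s
```

View pics/fit.png

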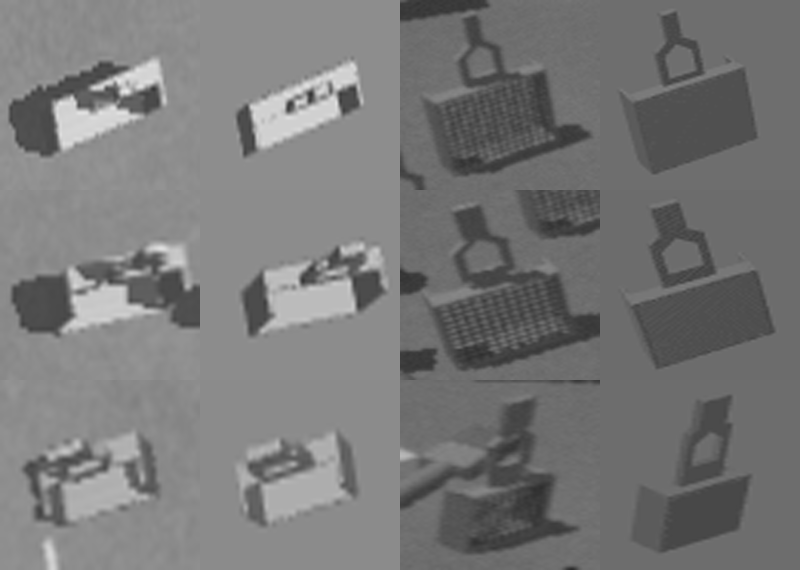

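```bash
cat > hook.py <<'E'
from fit import *; from bench import r
T,S=r.camera_params("top"),r.camera_params("scene")
t=cv2.imread("pics/top0.png");s=cv2.imread("pics/scene0.png")
def cyl(x0,x1,rad,z):
    a,x=np.meshgrid(np.arange(0,2*np.pi,.08),np.arange(x0,x1+.1,.7));return np.stack([x.ravel(),rad*np.cos(a).ravel(),z+rad*np.sin(a).ravel()],1)
def hook(b0,d):
    p,c=box(0,24,-12,12,12,198,1.2);c=np.where(c==0,1,c)
    B=[(p,c)]
    q,_=box(-b0,150-b0,-65,65,0,12,1.2);B.append((q,np.full(len(q),5)))
    for P,k in((cyl(-117,0,5,185),0),(cyl(-122,-112,5,190),0),(cyl(-d-12,-d,12,185),6),(np.vstack([cyl(-d-.1,-d,x,185) for x in range(5,12)]),6),(np.vstack([cyl(-d-12.1,-d-12,x,185) for x in range(5,12)]),6)):
        B.append((P,np.full(len(P),k)))
    return np.vstack([b[0] for b in B]),np.hstack([b[1] for b in B])
V=[(T,t,(276,180,70,70)),(S,s,(298,215,95,140))]
f=lambda q,ret=False:cost(q[:3],*hook(q[3],q[4]),V,ret)
x0=np.array([703,-22,4,110,25.]);sim=[x0]+[x0+np.eye(5)[i]*[6,6,5,8,8][i] for i in range(5)]
o=minimize(f,x0,method="Nelder-Mead",options=dict(initial_simplex=sim,maxfev=300,xatol=.1,fatol=.01));q=o.x
print(o.fun,q.round(2));tip=place(np.array([[-117,0,193.]]),q)[0];print("tip",tip.round(1),proj(T,[tip]),proj(S,[tip]))
_,im=f(q,True);z=lambda a:cv2.resize(np.clip(a*1.5,0,255).astype(np.uint8),(200,300),interpolation=cv2.INTER_CUBIC)
L=[]
for (c,i,(x,y,w,h)),m in zip(V,im):L+=[z(i[y:y+h,x:x+w].mean(-1)),z(m)]
cv2.imwrite("pics/hookfit.png",np.hstack(L))
E
python3 hook.py
```

```text
126.59104564202423 [708.47 -17.99   4.65  98.65  26.45]
tip [591.9 -27.5 193. ] [[309.84324246 235.23828502]] [[322.36578547 225.44785056]]
```

View pics/hookfit.png

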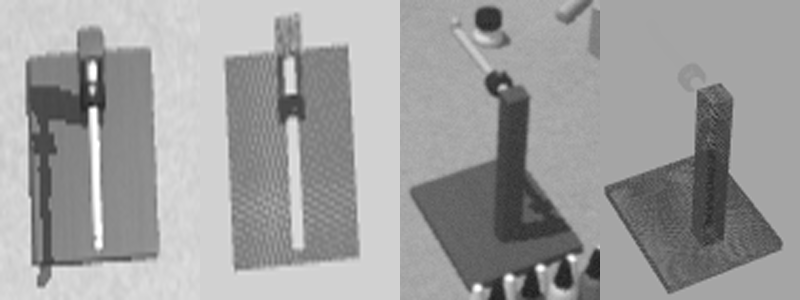

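The fits agree on both views: the grey sieves are large (397,303), medium (425,246) and small (213,288) in the top picture. The frame widths and tab widths identify them, and the blue and yellow ones are excluded. Mesh faces +x, as needed. The hook's arm runs towards the robot at yaw of about 4.6°.

```bash
cat > need.py <<'E'
import sys,numpy as np; from bench import r
s=r.sense();p=s["tool_pos"];yaw=s["tcp_rot"][2];X=[float(v) for v in sys.argv[1:4]];w=float(sys.argv[4])
dy=(yaw-w+180)%360-180
def g(a):
    a=np.radians(a);d=np.array(X)-p;return np.round([np.cos(a)*d[0]+np.sin(a)*d[1],np.sin(a)*d[0]-np.cos(a)*d[1],-d[2]],1)
print("turn",round(dy,1),"shift now",g(yaw),"shift after turn",g(w),"pos",p.round(1),"q6",round(s["joint_pos"][5],1),"F",s["ft_force"].round(1),"gap",round(s["finger_gap"],1),"grip",round(float(s["grip_force"]),1),"t",round(s["time"],1))
E
python3 -m handwheel '[[0,0,0,8.5],[0,0,0,8.5],[0,0,0,8.5],[0,0,0,8.5],[0,0,0,8.5],[0,0,0,8.5],[0,0,0,8.5],[0,0,0,8.5],[0,0,0,8.5],[0,0,0,8.5]]'
python3 -m handwheel '[[0,0,-0.01,8.5],[0,0,-0.01,8.5],[0,0,0,8.5],[0,0,0,8.5],[0,0,0,8.5],[0,0,0,8.5],[0,0,0,3.4]]'
python3 need.py 421.2 -267.9 235 15.5
```

```text
time: 1.1
tool_pos: [254.2, 543.1, 230.6]
tcp_rot: [-180.0, 0.1, 69.6]
ft_force: [-0.0, -0.3, -1.0]
finger_gap: 85.7
grip_force: 0.0
time: 1.8
tool_pos: [254.2, 543.1, 250.7]
tcp_rot: [180.0, 0.0, 15.2]
ft_force: [-0.4, 0.6, 0.2]
finger_gap: 85.6
grip_force: 0.0
turn -0.3 shift now [-51.3 826.5  15.7] shift after turn [-55.8 826.2  15.7] pos [254.2 543.1 250.7] q6 134.8 F [-0.4  0.6  0.2] gap 85.6 grip 0.0 t 1.8
```

```bash
python3 -m handwheel '[[-0.003,0.046,0,0],[-0.003,0.046,0,0],[-0.003,0.046,0,0],[-0.003,0.046,0,0],[-0.003,0.046,0,0],[-0.003,0.046,0,0],[-0.003,0.046,0,0],[-0.003,0.046,0,0],[-0.003,0.046,0,0],[-0.003,0.046,0,0]]'
python3 -m handwheel '[[-0.003,0.046,0,0],[-0.003,0.046,0,0],[-0.003,0.046,0,0],[-0.003,0.046,0,0],[-0.003,0.046,0,0],[-0.003,0.046,0,0],[-0.003,0.046,0,0],[-0.003,0.044,0,0],[0,0,0,0]]'
python3 need.py 421.2 -267.9 157 15.5
```

```text
time: 2.8
tool_pos: [348.2, 90.5, 251.1]
tcp_rot: [180.0, -0.0, 15.5]
ft_force: [0.4, 0.2, 0.3]
finger_gap: 85.1
grip_force: 0.0
time: 3.7
tool_pos: [422.7, -271.0, 249.6]
tcp_rot: [-179.9, 0.1, 15.3]
ft_force: [-0.8, 0.1, -0.4]
finger_gap: 85.4
grip_force: 0.0
turn -0.2 shift now [-0.6 -3.4 92.6] shift after turn [-0.6 -3.4 92.6] pos [ 422.7 -271.   249.6] q6 36.3 F [-0.8  0.1 -0.4] gap 85.4 grip 0.0 t 3.7
```

```bash
python3 -m handwheel '[[0,-0.0017,0.03,0],[0,-0.0017,0.03,0],[0,0,0.016,0],[0,0,0.01,0],[0,0,0.006,0],[0,0,0,0]]'
python3 -m handwheel '[[0,0,0,0],[0,0,0,0],[0,0,0,0],[0,0,0,0],[0,0,0,0],[0,0,0,0],[0,0,0,0],[0,0,0,0]]' 0 50
python3 need.py 421.2 -267.9 157 15.5
```

```text
time: 4.3
tool_pos: [422.3, -263.3, 159.1]
tcp_rot: [-180.0, 0.0, 15.5]
ft_force: [-0.7, 0.4, 0.4]
finger_gap: 85.2
grip_force: 0.0
time: 5.1
tool_pos: [422.1, -263.5, 158.9]
tcp_rot: [-180.0, 0.0, 15.5]
ft_force: [0.1, 0.2, -2.0]
finger_gap: 10.6
grip_force: 49.2
turn 0.0 shift now [-2.1  4.   1.9] shift after turn [-2.1  4.   1.9] pos [ 422.1 -263.5  158.9] q6 36.6 F [ 0.1  0.2 -2. ] gap 10.6 grip 49.2 t 5.1
```

```bash
python3 -m handwheel '[[0,0,-0.01,0],[0,0,-0.02,0],[0,0,-0.02,0],[0,0,-0.015,0],[0,0,0,0],[0,0,0,0]]'
python3 need.py 544 -31.4 224 4.65
```

```text
time: 5.7
tool_pos: [422.5, -263.7, 224.4]
tcp_rot: [180.0, -0.0, 15.5]
ft_force: [0.1, 0.7, -2.6]
finger_gap: 10.9
grip_force: 49.2
turn 10.9 shift now [ 179.2 -191.4    0.4] shift after turn [ 140.  -221.7    0.4] pos [ 422.5 -263.7  224.4] q6 36.6 F [ 0.1  0.7 -2.6] gap 10.9 grip 49.2 t 5.7
```

```bash
python3 -m handwheel '[[0,0,0,5.5],[0,0,0,5.4],[0.0175,-0.0277,0,0],[0.0175,-0.0277,0,0],[0.0175,-0.0277,0,0],[0.0175,-0.0277,0,0],[0.0175,-0.0277,0,0],[0.0175,-0.0277,0,0],[0.0175,-0.0277,0,0],[0.0175,-0.0277,0,0]]'
python3 -m handwheel '[[0,0,0,0],[0,0,0,0],[0,0,0,0]]'
python3 need.py 544 -31.4 224 4.65
python3 - <<'E'
from bench import r
import cv2,numpy as np
s=r.snapshot("scene")[170:320,250:400,::-1];t=r.snapshot("top")[150:300,235:385,::-1]
cv2.imwrite("pics/h1.png",np.hstack([cv2.resize(a,(400,400),interpolation=cv2.INTER_CUBIC) for a in(s,t)]))
E
```

```text
time: 6.7
tool_pos: [543.7, -30.1, 222.5]
tcp_rot: [-180.0, 0.1, 4.6]
ft_force: [0.5, -0.4, -1.4]
finger_gap: 10.8
grip_force: 49.2
time: 7.0
tool_pos: [543.3, -32.0, 223.2]
tcp_rot: [-180.0, 0.1, 4.6]
ft_force: [-0.3, 0.4, -1.5]
finger_gap: 10.7
grip_force: 49.3
turn -0.1 shift now [ 0.7 -0.6 -0.8] shift after turn [ 0.7 -0.6 -0.8] pos [543.3 -32.  223.2] q6 76.6 F [-0.3  0.4 -1.5] gap 10.7 grip 49.3 t 7.0
```

View pics/h1.png

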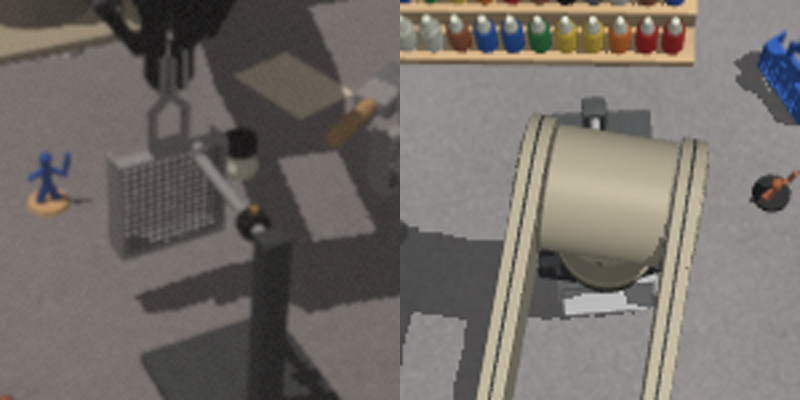

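Run:
```python
from fit import *; from bench import r
S=r.camera_params("scene");T=r.camera_params("top")
E=np.array([542.5,-31.7,204.5])
print("peak,bottom,eye",proj(S,[E+[0,0,7],E-[0,0,32],E]).round(1))
for x in(590,592,594):
  for y in (-28,-25,-22): print(x,y,proj(S,[[x,y,193]]).round(1),proj(T,[[x,y,193]]).round(1))
```

```text
peak,bottom,eye [[312.1 206.6]
 [312.3 221.2]
 [312.2 209.3]]
590 -28 [[321.8 225. ]] [[310.  235.9]]
590 -25 [[323.1 224.7]] [[308.9 235.9]]
590 -22 [[324.4 224.4]] [[307.8 235.9]]
592 -28 [[322.2 225.5]] [[310.  235.2]]
592 -25 [[323.5 225.2]] [[308.9 235.2]]
592 -22 [[324.8 224.9]] [[307.8 235.2]]
594 -28 [[322.5 226.1]] [[310.  234.4]]
594 -25 [[323.8 225.7]] [[308.9 234.4]]
594 -22 [[325.1 225.4]] [[307.8 234.4]]
```

```bash
python3 -m handwheel '[[0.01,-0.002,-0.0015,0],[0.012,0,0,0],[0.005,0,0,0],[0.005,0,0,0],[0.005,0,0,0],[0,0,0,0]]'
python3 -m handwheel '[[0.006,0,0,0],[0.006,0,0,0],[0.005,0,0,0],[0,0,0,0]]'
python3 -m handwheel '[[0.006,0,0,0],[0.006,0,0,0],[0,0,0,0],[0,0,0,0]]'
python3 need.py 610 -24 204 4.65
```

```text
time: 7.7
tool_pos: [581.2, -26.6, 225.7]
tcp_rot: [-180.0, 0.0, 4.6]
ft_force: [-1.0, -1.4, -2.1]
finger_gap: 10.7
grip_force: 49.3
time: 8.1
tool_pos: [598.3, -25.1, 225.7]
tcp_rot: [180.0, -0.0, 4.6]
ft_force: [-1.5, -0.3, -1.5]
finger_gap: 10.7
grip_force: 49.2
time: 8.5
tool_pos: [609.8, -24.2, 225.7]
tcp_rot: [-180.0, 0.0, 4.6]
ft_force: [-0.4, 0.7, -2.3]
finger_gap: 10.9
grip_force: 49.2
turn -0.0 shift now [ 0.2 -0.1 21.7] shift after turn [ 0.2 -0.1 21.7] pos [609.8 -24.2 225.7] q6 78.3 F [-0.4  0.7 -2.3] gap 10.9 grip 49.2 t 8.5
```

```bash
python3 -m handwheel '[[0,0,0.006,0],[0,0,0.006,0],[0,0,0.003,0],[0,0,0,0],[0,0,0,0]]'
python3 -m handwheel '[[0,0,0.002,0],[0,0,0,0],[0,0,0,0]]'
python3 -m handwheel '[[0,0,0.0015,0],[0,0,0,0],[0,0,0,0]]'
python3 -m handwheel '[[0,0,0.0015,0],[0,0,0,0],[0,0,0,0]]'
```

```text
time: 9.0
tool_pos: [609.6, -24.2, 210.6]
tcp_rot: [-180.0, 0.0, 4.6]
ft_force: [0.2, -0.0, -2.3]
finger_gap: 10.8
grip_force: 49.2
time: 9.3
tool_pos: [609.7, -24.2, 208.9]
tcp_rot: [180.0, -0.0, 4.6]
ft_force: [0.1, 0.3, -2.2]
finger_gap: 10.3
grip_force: 49.2
time: 9.6
tool_pos: [609.7, -24.2, 207.2]
tcp_rot: [-180.0, 0.0, 4.6]
ft_force: [1.0, -0.7, -2.7]
finger_gap: 10.5
grip_force: 49.2
time: 9.9
tool_pos: [609.7, -24.2, 205.7]
tcp_rot: [-180.0, 0.0, 4.6]
ft_force: [0.4, -0.5, -2.3]
finger_gap: 10.4
grip_force: 49.2
```

```bash
python3 -m handwheel '[[0,0,0.001,0],[0,0,0,0],[0,0,0,0]]'
python3 -m handwheel '[[0,0,0.0007,0],[0,0,0,0],[0,0,0,0]]'
python3 -m handwheel '[[0,0,0.0007,0],[0,0,0,0],[0,0,0,0]]'
```

```text
time: 10.2
tool_pos: [609.7, -24.2, 204.7]
tcp_rot: [-180.0, 0.0, 4.6]
ft_force: [0.4, -0.5, -1.7]
finger_gap: 11.0
grip_force: 49.2
time: 10.5
tool_pos: [609.7, -24.2, 204.1]
tcp_rot: [180.0, 0.0, 4.6]
ft_force: [-0.9, -0.0, -2.5]
finger_gap: 10.8
grip_force: 49.2
time: 10.8
tool_pos: [609.7, -24.3, 203.4]
tcp_rot: [180.0, -0.0, 4.6]
ft_force: [0.1, -0.9, -1.5]
finger_gap: 10.7
grip_force: 49.4
```

```bash
python3 -m handwheel '[[0,0,0.0007,0],[0,0,0,0],[0,0,0,0]]'
python3 -m handwheel '[[0,0,0.0006,0],[0,0,0,0],[0,0,0,0]]'
```

```text
time: 11.1
tool_pos: [609.9, -24.3, 203.2]
tcp_rot: [180.0, -0.0, 4.6]
ft_force: [-1.2, -1.2, 2.6]
finger_gap: 10.6
grip_force: 49.8
time: 11.4
tool_pos: [610.0, -24.3, 203.1]
tcp_rot: [180.0, -0.1, 4.6]
ft_force: [-3.0, -0.1, 6.1]
finger_gap: 10.3
grip_force: 50.3
```

```bash
python3 -m handwheel '[[0,0,-0.0009,0],[0,0,0,0],[0.005,0,0,0],[0.005,0,0,0],[0.005,0,0,0],[0.005,0,0,0],[0,0,0,0]]'
python3 -m handwheel '[[0.005,0,0,0],[0.005,0,0,0],[0.004,0,0,0],[0,0,0,0]]'
python3 -m handwheel '[[0.002,0,0,0],[0.002,0,0,0],[0,0,0,0]]'
```

```text
time: 12.1
tool_pos: [630.4, -22.9, 203.2]
tcp_rot: [180.0, -0.0, 4.6]
ft_force: [0.9, -2.5, 1.7]
finger_gap: 10.6
grip_force: 49.8
time: 12.5
tool_pos: [644.1, -22.0, 203.1]
tcp_rot: [180.0, -0.0, 4.6]
ft_force: [0.7, -2.9, 3.4]
finger_gap: 10.8
grip_force: 49.9
time: 12.8
tool_pos: [647.4, -21.7, 203.1]
tcp_rot: [180.0, 0.0, 4.6]
ft_force: [-3.5, -4.0, 4.4]
finger_gap: 10.4
grip_force: 50.1
```

```bash
python3 -m handwheel '[[0,0.001,-0.0004,0],[0,0,0,0],[0,0,0,0]]'
python3 -m handwheel '[[0.002,0,0,0],[0,0,0,0],[0,0,0,0]]'
python3 -m handwheel '[[0.002,0,0,0],[0,0,0,0],[0,0,0,0]]'
```

```text
time: 13.1
tool_pos: [647.4, -22.0, 203.2]
tcp_rot: [-180.0, 0.0, 4.6]
ft_force: [-4.0, -0.9, 2.6]
finger_gap: 10.8
grip_force: 49.8
time: 13.4
tool_pos: [649.8, -21.8, 203.2]
tcp_rot: [-180.0, -0.0, 4.6]
ft_force: [-1.7, -0.5, 1.5]
finger_gap: 10.9
grip_force: 49.7
time: 13.7
tool_pos: [651.9, -21.7, 203.3]
tcp_rot: [-180.0, -0.0, 4.6]
ft_force: [-1.0, -0.8, 1.0]
finger_gap: 10.6
grip_force: 49.6
```

```bash
for i in 1; do :; done
python3 -m handwheel '[[0.002,0.0002,0,0],[0.002,0,0,0],[0,0,0,0]]'
python3 -m handwheel '[[0.002,0,0,0],[0.002,0,0,0],[0,0,0,0]]'
```

```text
time: 14.0
tool_pos: [656.0, -21.5, 203.3]
tcp_rot: [-180.0, -0.0, 4.6]
ft_force: [-1.3, 1.3, 0.4]
finger_gap: 10.6
grip_force: 49.5
time: 14.3
tool_pos: [660.0, -21.3, 203.3]
tcp_rot: [-180.0, -0.0, 4.6]
ft_force: [-0.9, 0.7, 0.1]
finger_gap: 11.0
grip_force: 49.5
```

```bash
python3 -m handwheel '[[0.002,0,0,0],[0,0,0,0]]'
python3 -m handwheel '[[0.002,0,0,0],[0,0,0,0]]'
```

```text
time: 14.5
tool_pos: [661.9, -21.2, 203.3]
tcp_rot: [-180.0, -0.0, 4.6]
ft_force: [-0.5, 1.0, -0.4]
finger_gap: 10.3
grip_force: 49.5
time: 14.7
tool_pos: [663.9, -21.0, 203.4]
tcp_rot: [180.0, -0.0, 4.6]
ft_force: [-0.5, 0.4, -0.8]
finger_gap: 10.6
grip_force: 49.5
```

```bash
python3 -m handwheel '[[0.002,0,0.0002,0],[0.001,0,0,0],[0,0,0,0]]'
python3 -m handwheel '[[0.0015,0,0,0],[0.0005,0,0,0],[0,0,0,0]]'
python3 -m handwheel '[[0.001,0,0,0],[0.0005,0,0,0],[0,0,0,0]]'
```

```text
time: 15.0
tool_pos: [666.8, -20.9, 203.3]
tcp_rot: [180.0, -0.0, 4.6]
ft_force: [-1.4, 0.8, 1.3]
finger_gap: 10.6
grip_force: 49.6
time: 15.3
tool_pos: [668.7, -20.7, 203.3]
tcp_rot: [180.0, -0.0, 4.6]
ft_force: [-1.5, -0.8, 1.4]
finger_gap: 10.5
grip_force: 49.6
time: 15.6
tool_pos: [670.2, -20.6, 203.3]
tcp_rot: [180.0, -0.0, 4.6]
ft_force: [-1.9, -0.3, 1.3]
finger_gap: 10.6
grip_force: 49.6
```

```bash
python3 -m handwheel '[[0.001,0,0,0],[0.0005,0,0,0],[0,0,0,0]]'
python3 -m handwheel '[[0.001,0,0,0],[0.0005,0,0,0],[0,0,0,0]]'
```

```text
time: 15.9
tool_pos: [671.7, -20.5, 203.2]
tcp_rot: [180.0, -0.0, 4.6]
ft_force: [-3.1, -1.4, 1.8]
finger_gap: 10.4
grip_force: 49.7
time: 16.2
tool_pos: [673.2, -20.4, 203.2]
tcp_rot: [180.0, -0.0, 4.6]
ft_force: [-2.7, -1.3, 2.3]
finger_gap: 11.0
grip_force: 49.7
```

```bash
python3 -m handwheel '[[0.001,0,0,0],[0.0005,0,0,0],[0,0,0,0]]'
```

```text
time: 16.5
tool_pos: [674.7, -20.2, 203.2]
tcp_rot: [180.0, -0.0, 4.6]
ft_force: [-3.1, -2.4, 2.9]
finger_gap: 10.7
grip_force: 49.8
```

```bash
python3 -m handwheel '[[0.001,0.0005,-0.0003,0],[0.0005,0,0,0],[0,0,0,0]]'
python3 -m handwheel '[[0.0015,0,0,0],[0,0,0,0]]'
python3 -m handwheel '[[0.0015,0,0,0],[0,0,0,0]]'
```

```text
time: 16.8
tool_pos: [676.0, -20.3, 203.3]
tcp_rot: [-180.0, 0.0, 4.6]
ft_force: [-3.3, -0.1, 2.7]
finger_gap: 10.8
grip_force: 49.7
time: 17.0
tool_pos: [676.5, -20.3, 203.3]
tcp_rot: [-180.0, 0.2, 4.6]
ft_force: [-8.9, 0.1, 3.9]
finger_gap: 10.7
grip_force: 50.1
time: 17.2
tool_pos: [676.9, -20.3, 203.2]
tcp_rot: [-180.0, 0.3, 4.6]
ft_force: [-15.3, -1.3, 7.0]
finger_gap: 10.7
grip_force: 50.4
```

```bash
python3 -m handwheel '[[-0.0015,0,0,0],[-0.0012,0,-0.0004,0],[0,0,0,0],[0,0,0,0]]'
```

```text
time: 17.6
tool_pos: [676.2, -20.4, 203.4]
tcp_rot: [-180.0, 0.0, 4.6]
ft_force: [-3.6, -0.7, -1.7]
finger_gap: 10.6
grip_force: 49.4
```

```bash
python3 -m handwheel '[[0,0,0,0],[0,0,0,0],[0,0,0,0],[0,0,0,0],[0,0,0,0]]' 0.05
python3 -m handwheel '[[0,0,-0.01,0],[0,0,-0.02,0],[0,0,-0.03,0],[-0.01,0,-0.03,0],[-0.03,0.01,0,0]]' 0.085
python3 need.py 590.6 -358.3 245 11.2
```

```text
time: 18.1
tool_pos: [676.6, -20.5, 204.1]
tcp_rot: [180.0, -0.0, 4.6]
ft_force: [-0.6, -0.1, -0.1]
finger_gap: 49.9
grip_force: 0.0
time: 18.6
tool_pos: [640.2, -33.0, 300.5]
tcp_rot: [179.9, -0.5, 4.7]
ft_force: [0.4, -0.5, 0.1]
finger_gap: 85.5
grip_force: 0.0
turn -6.5 shift now [-76.1 320.1  55.5] shift after turn [-111.8  309.5   55.5] pos [640.2 -33.  300.5] q6 77.7 F [ 0.4 -0.5  0.1] gap 85.5 grip 0.0 t 18.6
```

```bash
python3 -m handwheel '[[0,0,0,-6.5],[-0.013,0.0385,0.006,0],[-0.013,0.0385,0.007,0],[-0.013,0.0385,0.007,0],[-0.013,0.0385,0.007,0],[-0.013,0.0385,0.007,0],[-0.013,0.0385,0.007,0],[-0.013,0.0385,0.007,0],[-0.013,0.0385,0.007,0],[0,0,0,0]]'
python3 -m handwheel '[[0,0,0,0],[0,0,0,0]]'
python3 need.py 590.6 -358.3 151.5 11.2
python3 - <<'E'
from bench import r
import cv2,numpy as np
s=r.snapshot("scene")[170:320,250:400,::-1];t=r.snapshot("top")[150:300,235:385,::-1];u=r.snapshot("scene")[210:360,120:270,::-1]
cv2.imwrite("pics/h2.png",np.hstack([cv2.resize(a,(266,400),interpolation=cv2.INTER_CUBIC) for a in(s[:,30:130],t[:,25:125],u[:,20:120])]))
E
```

```text
time: 19.6
tool_pos: [592.4, -361.1, 237.8]
tcp_rot: [180.0, 0.1, 10.8]
ft_force: [-0.0, 0.2, 0.0]
finger_gap: 85.2
grip_force: 0.0
time: 19.8
tool_pos: [595.1, -355.4, 239.7]
tcp_rot: [180.0, -0.0, 11.1]
ft_force: [-0.2, -0.1, 0.4]
finger_gap: 85.1
grip_force: 0.0
turn -0.1 shift now [-5.   2.  88.2] shift after turn [-5.   2.  88.2] pos [ 595.1 -355.4  239.7] q6 43.8 F [-0.2 -0.1  0.4] gap 85.1 grip 0.0 t 19.8
```

View pics/h2.png

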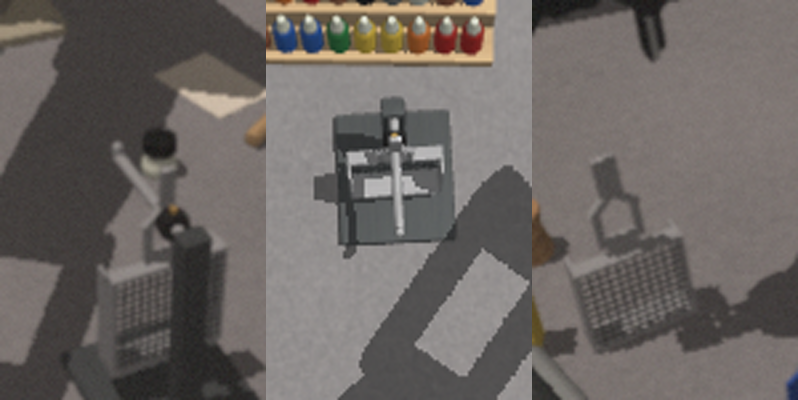

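The large sieve hangs level against the collar (scene crop about (165,290), top crop (395,170)), and the medium one is undisturbed.

```bash
python3 -m handwheel '[[-0.005,0.002,0.03,0],[0,0,0.03,0],[0,0,0.016,0],[0,0,0.008,0],[0,0,0.004,0],[0,0,0,0]]'
python3 need.py 590.6 -358.3 151.5 11.2
python3 -m handwheel '[[0,0,0,0],[0,0,0,0],[0,0,0,0],[0,0,0,0],[0,0,0,0],[0,0,0,0],[0,0,0,0]]' 0 50
python3 -m handwheel '[[0,0,0,0]]'
python3 need.py 590.6 -358.3 151.5 11.2
```

```text
time: 20.55
tool_pos: [590.6, -358.9, 151.6]
tcp_rot: [180.0, -0.0, 11.1]
ft_force: [0.3, -0.3, 0.6]
finger_gap: 85.3
grip_force: 0.0
turn -0.1 shift now [ 0.1 -0.6  0.1] shift after turn [ 0.1 -0.6  0.1] pos [ 590.6 -358.9  151.6] q6 43.3 F [ 0.3 -0.3  0.6] gap 85.3 grip 0.0 t 20.6
time: 21.25
tool_pos: [590.4, -359.2, 151.3]
tcp_rot: [180.0, -0.0, 11.1]
ft_force: [0.7, -0.6, 2.3]
finger_gap: 16.6
grip_force: 49.1
time: 21.35
tool_pos: [590.4, -359.2, 151.3]
tcp_rot: [180.0, -0.0, 11.1]
ft_force: [-0.3, -1.1, 2.3]
finger_gap: 16.8
grip_force: 49.1
turn -0.1 shift now [ 0.4 -0.8 -0.2] shift after turn [ 0.4 -0.8 -0.2] pos [ 590.4 -359.2  151.3] q6 43.3 F [-0.3 -1.1  2.3] gap 16.8 grip 49.1 t 21.4
```

```bash
python3 -m handwheel '[[0,0,-0.01,0],[0,0,-0.02,0],[0,0,-0.025,0],[0,0,-0.018,0],[0,0,0,0],[0,0,0,3.8],[0,0,0,3.8],[0,0,0,0],[0,0,0,0]]'
python3 need.py 544 -28.4 224.3 3.5
```

```text
time: 22.25
tool_pos: [589.7, -358.5, 222.6]
tcp_rot: [-179.9, 0.1, 3.6]
ft_force: [0.1, 0.2, -2.3]
finger_gap: 17.0
grip_force: 48.9
turn 0.1 shift now [ -24.7 -332.3   -1.7] shift after turn [ -25.5 -332.3   -1.7] pos [ 589.7 -358.5  222.6] q6 50.8 F [ 0.1  0.2 -2.3] gap 17.0 grip 48.9 t 22.2
```

```bash
python3 -m handwheel '[[-0.012,-0.035,-0.001,0.1],[-0.013,-0.037,0,0],[0,-0.037,0,0],[0,-0.037,0,0],[0,-0.037,0,0],[0,-0.037,0,0],[0,-0.037,0,0],[0,-0.037,0,0],[0,-0.0383,0,0],[0,0,0,0]]'
python3 -m handwheel '[[0,0,0,0],[0,0,0,0],[0,0,0,0]]'
python3 need.py 544 -28.4 224.3 3.5
```

```text
time: 23.25
tool_pos: [544.8, -24.3, 224.6]
tcp_rot: [-179.9, 0.0, 3.8]
ft_force: [0.3, -1.1, -1.3]
finger_gap: 16.5
grip_force: 49.3
time: 23.55
tool_pos: [545.4, -29.8, 224.7]
tcp_rot: [180.0, 0.0, 3.4]
ft_force: [-0.5, -0.3, -2.0]
finger_gap: 16.6
grip_force: 49.3
turn -0.1 shift now [-1.3 -1.5  0.4] shift after turn [-1.3 -1.5  0.4] pos [545.4 -29.8 224.7] q6 78.1 F [-0.5 -0.3 -2. ] gap 16.6 grip 49.3 t 23.6
```

```bash
python3 -m handwheel '[[0.01,-0.0015,0,0],[0.012,0,0,0],[0.005,0,0,0],[0.005,0,0,0],[0.005,0,0,0],[0,0,0,0]]'
python3 -m handwheel '[[0.006,0,0,0],[0.006,0,0,0],[0.005,0,0,0],[0.006,0,0,0],[0.005,0,0,0],[0,0,0,0],[0,0,0,0]]'
python3 -m handwheel '[[0,0,0.006,0],[0,0,0.006,0],[0,0,0.006,0],[0,0,0.002,0],[0,0,0,0],[0,0,0,0]]'
python3 need.py 610 -24.3 203 3.5
```

```text
time: 24.15
tool_pos: [582.6, -25.1, 224.7]
tcp_rot: [-180.0, 0.0, 3.4]
ft_force: [0.6, 1.0, -1.8]
finger_gap: 16.6
grip_force: 49.3
time: 24.85
tool_pos: [610.2, -23.3, 224.7]
tcp_rot: [-180.0, 0.0, 3.4]
ft_force: [-0.5, 0.2, -2.2]
finger_gap: 16.6
grip_force: 49.3
time: 25.45
tool_pos: [610.1, -23.2, 204.9]
tcp_rot: [-180.0, 0.0, 3.4]
ft_force: [-0.4, -0.4, -1.7]
finger_gap: 16.3
grip_force: 49.3
turn -0.1 shift now [-0.2  1.   1.9] shift after turn [-0.2  1.   1.9] pos [610.1 -23.2 204.9] q6 79.6 F [-0.4 -0.4 -1.7] gap 16.3 grip 49.3 t 25.4
```

```bash
python3 -m handwheel '[[0,0.001,0,0],[0,0,0.001,0],[0,0,0,0]]'
python3 -m handwheel '[[0,0,0.0007,0],[0,0,0,0]]'
python3 -m handwheel '[[0,0,0.0005,0],[0,0,0,0]]'
```

```text
time: 25.75
tool_pos: [610.2, -24.3, 203.8]
tcp_rot: [-180.0, 0.0, 3.4]
ft_force: [-0.1, -0.1, -2.1]
finger_gap: 16.7
grip_force: 49.3
time: 25.95
tool_pos: [610.3, -24.4, 203.3]
tcp_rot: [180.0, -0.0, 3.4]
ft_force: [0.7, -0.6, -1.5]
finger_gap: 16.7
grip_force: 49.4
time: 26.15
tool_pos: [610.4, -24.4, 203.1]
tcp_rot: [180.0, -0.0, 3.4]
ft_force: [-0.5, 0.0, 0.1]
finger_gap: 16.9
grip_force: 49.6
```

```bash
python3 -m handwheel '[[0.005,0,0,0],[0.005,0,0,0],[0.005,0,0,0],[0.005,0,0,0],[0,0,0,0]]'
python3 -m handwheel '[[0.005,0,0,0],[0.005,0,0,0],[0.003,0,0,0],[0,0,0,0]]'
python3 -m handwheel '[[0.002,0,0,0],[0.002,0,0,0],[0,0,0,0]]'
```

```text
time: 26.65
tool_pos: [631.5, -23.1, 202.9]
tcp_rot: [180.0, -0.1, 3.4]
ft_force: [1.3, -1.0, 1.4]
finger_gap: 17.3
grip_force: 49.7
time: 27.05
tool_pos: [643.7, -22.4, 202.9]
tcp_rot: [180.0, -0.0, 3.4]
ft_force: [-1.4, -1.2, 3.1]
finger_gap: 16.7
grip_force: 49.9
time: 27.35
tool_pos: [647.2, -22.2, 202.8]
tcp_rot: [180.0, 0.0, 3.4]
ft_force: [-2.9, -1.7, 4.7]
finger_gap: 16.7
grip_force: 50.0
```

```bash
python3 -m handwheel '[[0.002,0.0003,-0.0006,0],[0.002,0,0,0],[0,0,0,0]]'
python3 -m handwheel '[[0.002,0,0,0],[0.002,0,0,0],[0,0,0,0]]'
python3 -m handwheel '[[0.002,0,0,0],[0.002,0,0,0],[0,0,0,0]]'
```

```text
time: 27.65
tool_pos: [651.5, -22.0, 203.0]
tcp_rot: [-180.0, -0.0, 3.4]
ft_force: [-0.8, -0.9, 1.5]
finger_gap: 16.5
grip_force: 49.7
time: 27.95
tool_pos: [655.5, -21.8, 203.1]
tcp_rot: [-180.0, -0.0, 3.4]
ft_force: [-0.1, 0.3, 0.4]
finger_gap: 16.8
grip_force: 49.5
time: 28.25
tool_pos: [659.5, -21.6, 203.1]
tcp_rot: [-180.0, -0.0, 3.4]
ft_force: [0.5, 0.9, -1.2]
finger_gap: 17.0
grip_force: 49.4
```

```bash
python3 -m handwheel '[[0.002,0,0.0003,0],[0.002,0,0,0],[0,0,0,0]]'
python3 -m handwheel '[[0.002,0,0,0],[0.001,0,0,0],[0,0,0,0]]'
python3 -m handwheel '[[0.0015,0,0,0],[0,0,0,0]]'
```

```text
time: 28.55
tool_pos: [663.4, -21.3, 203.0]
tcp_rot: [-180.0, -0.0, 3.4]
ft_force: [0.1, 1.6, 0.1]
finger_gap: 16.8
grip_force: 49.5
time: 28.85
tool_pos: [666.3, -21.2, 203.0]
tcp_rot: [-180.0, -0.0, 3.4]
ft_force: [-1.9, 1.5, 1.0]
finger_gap: 16.5
grip_force: 49.6
time: 29.05
tool_pos: [667.1, -21.1, 203.0]
tcp_rot: [-180.0, 0.1, 3.4]
ft_force: [-5.5, 1.4, 2.8]
finger_gap: 16.8
grip_force: 49.9
```

```bash
python3 -m handwheel '[[0.001,-0.0003,0,0],[0,0,0,0],[0,0,0,0]]'
python3 -m handwheel '[[0.0004,0,-0.0002,0],[0,0,0,0],[0,0,0,0]]'
```

```text
time: 29.35
tool_pos: [667.3, -21.1, 203.1]
tcp_rot: [180.0, 0.2, 3.4]
ft_force: [-10.0, -0.2, 5.4]
finger_gap: 16.3
grip_force: 50.1
time: 29.65
tool_pos: [667.4, -21.1, 203.1]
tcp_rot: [180.0, 0.2, 3.4]
ft_force: [-10.8, -0.0, 5.8]
finger_gap: 16.4
grip_force: 50.1
```

```bash
python3 -m handwheel '[[0.0004,0,0,0],[0,0,0,0],[0,0,0,0]]'
python3 -m handwheel '[[-0.0018,0,-0.0006,0],[0,0,0,0],[0,0,0,0]]'
```

```text
time: 29.95
tool_pos: [667.5, -21.1, 203.1]
tcp_rot: [180.0, 0.3, 3.4]
ft_force: [-12.3, -1.6, 6.0]
finger_gap: 17.0
grip_force: 50.2
time: 30.25
tool_pos: [667.1, -21.1, 203.4]
tcp_rot: [180.0, 0.1, 3.4]
ft_force: [-4.2, -0.7, -1.0]
finger_gap: 16.8
grip_force: 49.4
```

```bash
python3 -m handwheel '[[0,0,0,0],[0,0,0,0],[0,0,0,0],[0,0,0,0],[0,0,0,0]]' 0.05
python3 -m handwheel '[[0,0,-0.01,0],[0,0,-0.02,0],[0,0,-0.03,0],[-0.01,0,-0.03,0],[-0.03,-0.01,0,0],[0,0,0,0],[0,0,0,0]]' 0.085
python3 need.py 466 248.7 240 13.9
```

```text
time: 30.75
tool_pos: [667.8, -20.9, 204.0]
tcp_rot: [180.0, -0.0, 3.4]
ft_force: [0.3, -0.1, 0.4]
finger_gap: 50.1
grip_force: 0.0
time: 31.45
tool_pos: [627.0, -13.2, 294.7]
tcp_rot: [180.0, -0.1, 3.4]
ft_force: [0.1, 0.2, -0.0]
finger_gap: 85.0
grip_force: 0.0
turn -10.5 shift now [-145.  -271.1   54.7] shift after turn [ -93.4 -292.9   54.7] pos [627.  -13.2 294.7] q6 80.7 F [ 0.1  0.2 -0. ] gap 85.0 grip 0.0 t 31.4
```

```bash
python3 -m handwheel '[[0,0,0,-5.3],[0,0,0,-5.2],[-0.0117,-0.0366,0.006,0],[-0.0117,-0.0366,0.007,0],[-0.0117,-0.0366,0.007,0],[-0.0117,-0.0366,0.007,0],[-0.0117,-0.0366,0.007,0],[-0.0117,-0.0366,0.007,0],[-0.0117,-0.0366,0.007,0],[-0.0117,-0.0366,0.007,0]]'
python3 -m handwheel '[[0,0,0,0],[0,0,0,0],[0,0,0,0],[0,0,0,0]]'
python3 need.py 466.1 248.7 144.3 13.9
python3 - <<'E'
from bench import r
import cv2,numpy as np
s=r.snapshot("scene")[190:320,270:400,::-1];t=r.snapshot("top")[170:260,260:350,::-1]
cv2.imwrite("pics/h3.png",np.hstack([cv2.resize(a,(400,400),interpolation=cv2.INTER_CUBIC) for a in(s,t)]))
E
```

```text
time: 32.45
tool_pos: [465.6, 249.7, 238.7]
tcp_rot: [-180.0, -0.0, 13.9]
ft_force: [1.0, 0.7, -1.0]
finger_gap: 85.5
grip_force: 0.0
time: 32.85
tool_pos: [466.8, 247.6, 239.1]
tcp_rot: [180.0, -0.0, 13.8]
ft_force: [-0.3, -0.1, -0.3]
finger_gap: 85.0
grip_force: 0.0
turn -0.1 shift now [-0.4 -1.3 94.8] shift after turn [-0.4 -1.3 94.8] pos [466.8 247.6 239.1] q6 98.6 F [-0.3 -0.1 -0.3] gap 85.0 grip 0.0 t 32.9
```

View pics/h3.png

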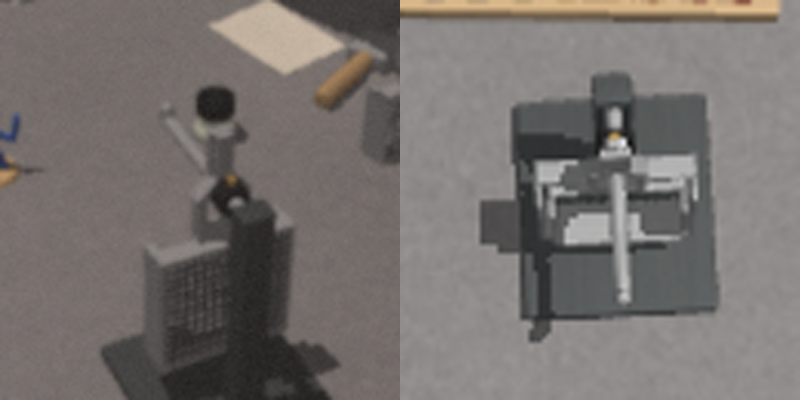

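The medium sits nested in the large at the collar (top crop (620,190), scene crop (215,290)). Next is the small sieve.

```bash
python3 -m handwheel '[[0,-0.001,0.03,0],[0,0,0.03,0],[0,0,0.02,0],[0,0,0.01,0],[0,0,0.005,0],[0,0,0,0]]'
python3 -m handwheel '[[0,0,0,0],[0,0,0,0],[0,0,0,0],[0,0,0,0],[0,0,0,0],[0,0,0,0],[0,0,0,0]]' 0 50
python3 -m handwheel '[[0,0,0,0]]'
python3 need.py 466.1 248.7 144.3 13.9
```

```text
time: 33.55
tool_pos: [465.8, 249.1, 143.9]
tcp_rot: [180.0, 0.0, 13.9]
ft_force: [0.9, -0.0, 0.1]
finger_gap: 84.7
grip_force: 0.0
time: 34.25
tool_pos: [466.0, 249.4, 144.4]
tcp_rot: [180.0, -0.1, 13.9]
ft_force: [0.2, -0.3, 5.0]
finger_gap: 22.5
grip_force: 49.6
time: 34.35
tool_pos: [466.0, 249.4, 144.4]
tcp_rot: [180.0, -0.1, 13.9]
ft_force: [0.7, -1.1, 4.6]
finger_gap: 22.9
grip_force: 49.6
turn 0.0 shift now [-0.1  0.7  0.1] shift after turn [-0.1  0.7  0.1] pos [466.  249.4 144.4] q6 98.7 F [ 0.7 -1.1  4.6] gap 22.9 grip 49.6 t 34.4
```

```bash
python3 -m handwheel '[[0,0,-0.01,0],[0,0,-0.02,0],[0,0,-0.025,0],[0,0,-0.02,0],[0,0,-0.005,0],[0,0,0,5.3],[0,0,0,5.2],[0,0,0,0],[0,0,0,0]]'
python3 need.py 544 -28.2 224.5 3.4
```

```text
time: 35.25
tool_pos: [465.1, 249.2, 222.9]
tcp_rot: [180.0, 0.1, 3.6]
ft_force: [0.2, -0.4, -0.7]
finger_gap: 23.1
grip_force: 49.0
turn 0.2 shift now [ 61.5 281.8  -1.6] shift after turn [ 62.3 281.6  -1.6] pos [465.1 249.2 222.9] q6 109.0 F [ 0.2 -0.4 -0.7] gap 23.1 grip 49.0 t 35.2
```

```bash
python3 -m handwheel '[[0.007,0.035,-0.001,0.1],[0.008,0.035,0,0],[0.008,0.035,0,0],[0.008,0.035,0,0],[0.008,0.035,0,0],[0.007,0.035,0,0],[0.008,0.035,0,0],[0.008,0.036,0,0],[0,0,0,0]]'
python3 -m handwheel '[[0,0,0,0],[0,0,0,0],[0,0,0,0],[0,0,0,0]]'
python3 need.py 544 -28.2 224.5 3.4
```

```text
time: 36.15
tool_pos: [544.2, -31.6, 224.2]
tcp_rot: [179.9, 0.0, 3.2]
ft_force: [-0.9, 0.6, -0.5]
finger_gap: 22.6
grip_force: 49.4
time: 36.55
tool_pos: [543.7, -26.5, 224.8]
tcp_rot: [-180.0, -0.0, 3.4]
ft_force: [-0.1, -0.2, -1.1]
finger_gap: 22.9
grip_force: 49.4
turn 0.0 shift now [0.2 1.7 0.3] shift after turn [0.2 1.7 0.3] pos [543.7 -26.5 224.8] q6 78.4 F [-0.1 -0.2 -1.1] gap 22.9 grip 49.4 t 36.5
```

```bash
python3 -m handwheel '[[0.01,0.0017,0,0],[0.013,0,0,0],[0.005,0,0,0],[0.005,0,0,0],[0.005,0,0,0],[0,0,0,0]]'
python3 -m handwheel '[[0.006,0,0,0],[0.006,0,0,0],[0.005,0,0,0],[0.006,0,0,0],[0.005,0,0,0],[0,0,0,0],[0,0,0,0]]'
python3 -m handwheel '[[0,0,0.006,0],[0,0,0.006,0],[0,0,0.006,0],[0,0,0.002,0],[0,0,0,0],[0,0,0,0]]'
python3 need.py 610 -24.4 203 3.4
```

```text
time: 37.15
tool_pos: [582.2, -27.0, 224.7]
tcp_rot: [-180.0, 0.0, 3.3]
ft_force: [-0.4, 0.2, -0.5]
finger_gap: 22.4
grip_force: 49.4
time: 37.85
tool_pos: [609.8, -25.4, 224.6]
tcp_rot: [-180.0, 0.0, 3.3]
ft_force: [-0.5, 0.3, -0.7]
finger_gap: 22.8
grip_force: 49.4
time: 38.45
tool_pos: [609.8, -25.5, 204.8]
tcp_rot: [180.0, -0.0, 3.3]
ft_force: [-1.2, 0.1, -0.4]
finger_gap: 22.5
grip_force: 49.4
turn -0.1 shift now [ 0.3 -1.1  1.8] shift after turn [ 0.3 -1.1  1.8] pos [609.8 -25.5 204.8] q6 79.5 F [-1.2  0.1 -0.4] gap 22.5 grip 49.4 t 38.5
```

```bash
python3 -m handwheel '[[0,-0.0011,0,0],[0,0,0.001,0],[0,0,0,0]]'
python3 -m handwheel '[[0,0,0.0007,0],[0,0,0,0],[0,0,0,0]]'
python3 -m handwheel '[[0,0,0.0004,0],[0,0,0,0],[0,0,0,0]]'
```

```text
time: 38.75
tool_pos: [609.7, -24.3, 203.7]
tcp_rot: [180.0, -0.0, 3.3]
ft_force: [0.3, 1.1, -0.4]
finger_gap: 22.9
grip_force: 49.4
time: 39.05
tool_pos: [609.8, -24.4, 203.3]
tcp_rot: [180.0, -0.0, 3.3]
ft_force: [0.1, -2.1, 0.3]
finger_gap: 22.8
grip_force: 49.5
time: 39.35
tool_pos: [609.9, -24.4, 203.1]
tcp_rot: [180.0, -0.0, 3.3]
ft_force: [-1.5, -0.9, 4.1]
finger_gap: 22.8
grip_force: 49.8
```

```bash
python3 -m handwheel '[[0,0,-0.0005,0],[0.005,0,0,0],[0.005,0,0,0],[0.005,0,0,0],[0.005,0,0,0],[0,0,0,0]]'
python3 -m handwheel '[[0.004,0,0,0],[0.003,0,0,0],[0,0,0,0]]'
python3 -m handwheel '[[0.002,0,0,0],[0.002,0,0,0],[0,0,0,0]]'
```

```text
time: 39.95
tool_pos: [630.8, -23.2, 203.2]
tcp_rot: [180.0, -0.1, 3.3]
ft_force: [1.8, -2.0, 1.0]
finger_gap: 22.7
grip_force: 49.7
time: 40.25
tool_pos: [637.2, -22.8, 203.1]
tcp_rot: [180.0, -0.0, 3.3]
ft_force: [-0.1, -0.8, 0.7]
finger_gap: 22.8
grip_force: 49.7
time: 40.55
tool_pos: [640.9, -22.5, 203.2]
tcp_rot: [-180.0, -0.0, 3.3]
ft_force: [-1.3, -1.2, 2.2]
finger_gap: 22.6
grip_force: 49.7
```

```bash
python3 -m handwheel '[[0.002,0.0002,0,0],[0.002,0,0,0],[0,0,0,0]]'
python3 -m handwheel '[[0.002,0,0,0],[0.002,0,0,0],[0,0,0,0]]'
python3 -m handwheel '[[0.002,0,0,0],[0.002,0,0,0],[0,0,0,0]]'
```

```text
time: 40.85
tool_pos: [645.0, -22.4, 203.1]
tcp_rot: [-180.0, -0.0, 3.3]
ft_force: [-1.1, 0.5, 1.4]
finger_gap: 22.5
grip_force: 49.7
time: 41.15
tool_pos: [649.0, -22.1, 203.2]
tcp_rot: [-180.0, -0.0, 3.3]
ft_force: [-2.1, -1.2, 1.8]
finger_gap: 22.9
grip_force: 49.7
time: 41.45
tool_pos: [653.0, -21.9, 203.2]
tcp_rot: [-180.0, -0.0, 3.3]
ft_force: [-0.8, 0.5, 0.4]
finger_gap: 23.0
grip_force: 49.7
```

```bash
python3 -m handwheel '[[0.002,0,0,0],[0.002,0,0,0],[0,0,0,0]]'
python3 -m handwheel '[[0.002,0,0,0],[0,0,0,0]]'
python3 -m handwheel '[[0.0015,0,0,0],[0,0,0,0]]'
```

```text
time: 41.75
tool_pos: [657.0, -21.7, 203.2]
tcp_rot: [-180.0, -0.0, 3.3]
ft_force: [-0.8, 0.4, 1.6]
finger_gap: 22.7
grip_force: 49.7
time: 41.95
tool_pos: [658.9, -21.6, 203.2]
tcp_rot: [-180.0, -0.0, 3.3]
ft_force: [-0.6, 1.2, 1.0]
finger_gap: 22.8
grip_force: 49.7
time: 42.15
tool_pos: [660.3, -21.6, 203.2]
tcp_rot: [-180.0, -0.0, 3.3]
ft_force: [-1.3, 1.3, 1.2]
finger_gap: 22.5
grip_force: 49.7
```

```bash
python3 -m handwheel '[[0.0015,0,0,0],[0,0,0,0]]'
python3 -m handwheel '[[0.001,0,0,0],[0,0,0,0],[0,0,0,0]]'
```

```text
time: 42.35
tool_pos: [661.4, -21.5, 203.2]
tcp_rot: [-180.0, 0.0, 3.3]
ft_force: [-4.0, 2.0, 2.3]
finger_gap: 22.9
grip_force: 49.8
time: 42.65
tool_pos: [661.6, -21.5, 203.2]
tcp_rot: [-180.0, 0.1, 3.3]
ft_force: [-8.3, 1.0, 4.6]
finger_gap: 22.7
grip_force: 50.1
```

Contact at 661.4, exactly 6 mm ahead of the medium sieve. Now to finish the push, release and lift clear.

```bash
python3 -m handwheel '[[0.0009,-0.0002,-0.0002,0],[0,0,0,0],[0,0,0,0],[0,0,0,0]]'
python3 -m handwheel '[[-0.0018,0,-0.0006,0],[0,0,0,0],[0,0,0,0]]'
```

```text
time: 43.05
tool_pos: [661.7, -21.4, 203.3]
tcp_rot: [180.0, 0.2, 3.3]
ft_force: [-12.5, 0.6, 6.3]
finger_gap: 22.6
grip_force: 50.2
time: 43.35
tool_pos: [661.4, -21.5, 203.6]
tcp_rot: [180.0, 0.1, 3.3]
ft_force: [-3.1, -0.0, -0.6]
finger_gap: 23.0
grip_force: 49.5
```

```bash
python3 -m handwheel '[[0,0,0,0],[0,0,0,0],[0,0,0,0],[0,0,0,0],[0,0,0,0]]' 0.05
python3 -m handwheel '[[0,0,-0.01,0],[0,0,-0.02,0],[0,0,-0.03,0],[-0.01,0,-0.03,0],[-0.05,0,0,0],[-0.05,0,0,0],[-0.05,0,0,0],[0,0,0,0],[0,0,0,0],[0,0,0,0]]' 0.085
cat > chk.py <<'E'
from fit import *; from bench import r
S,T=r.camera_params("scene"),r.camera_params("top");s=r.snapshot("scene");t=r.snapshot("top")
cv2.imwrite("pics/e_s.png",s[:,:,::-1]);cv2.imwrite("pics/e_t.png",t[:,:,::-1])
p=lambda n:cv2.imread(n).astype(float)
# change against the first picture at things to be left alone
d=abs(p("pics/e_t.png")-p("pics/top0.png")).mean(-1)
for n,(x,y) in dict(bottle=(231,236),pot=(265,313),figA=(375,221),figB=(334,320),cup=(162,205),cork=(450,286),blue=(381,180),yellow=(470,250)).items(): print(n,(d[y-12:y+12,x-12:x+12]>35).mean().round(3))
# tab tops on the arm: expected vs neighbours
for n,x in dict(large=674,medium=667.5,small=661.5).items(): print(n,proj(T,[[x,-20.3+(x-676)*.061,230]]).round(1))
E
python3 chk.py; python3 need.py 520 -28 294 3.4
```

```text
time: 43.85
tool_pos: [661.9, -21.4, 204.1]
tcp_rot: [180.0, -0.0, 3.3]
ft_force: [-0.9, 0.4, -0.3]
finger_gap: 50.0
grip_force: 0.0
time: 44.85
tool_pos: [503.2, -30.7, 295.3]
tcp_rot: [180.0, -0.1, 3.3]
ft_force: [0.4, -1.5, -1.0]
finger_gap: 84.4
grip_force: 0.0
bottle 0.026
pot 0.759
figA 0.0
figB 0.347
cup 0.0
cork 0.0
blue 0.0
yellow 0.0
large [[307.4 201.6]]
medium [[307.6 204.1]]
small [[307.7 206.3]]
turn -0.1 shift now [16.8 -1.7  0.6] shift after turn [16.8 -1.7  0.6] pos [503.3 -30.7 294.6] q6 77.4 F [-0.1  0.7  0.4] gap 85.0 grip 0.0 t 45.0
```

```bash
python3 -m handwheel '[[0,0,0,0],[0,0,0,0],[0,0,0,0],[0,0,0,0],[0,0,0,0],[0,0,0,0],[0,0,0,0],[0,0,0,0],[0,0,0,0],[0,0,0,0]]'
python3 - <<'E'
from bench import r
import cv2
s=r.snapshot("scene")[:,:,::-1].astype(float);a=cv2.imread("pics/e_s.png").astype(float)
d=abs(s-a).mean(-1)[200:340,290:390];print("motion near hook",(d>25).mean(),d.max())
f=abs(s-cv2.imread("pics/scene0.png")).mean(-1)
for n,(x,y) in dict(figB=(268,238),pot=(340,228),bottle=(418,264)).items(): print(n,(f[y-10:y+10,x-10:x+10]>35).mean())
if (d>25).mean()<.01: print(r.hand_in())
E
```

```text
time: 45.95
tool_pos: [502.0, -30.6, 294.0]
tcp_rot: [180.0, -0.0, 3.3]
ft_force: [0.1, 0.3, 0.0]
finger_gap: 85.2
grip_force: 0.0
motion near hook 7.142857142857143e-05 26.333333333333332
figB 0.0
pot 0.2
bottle 0.16
the job is handed in; nothing more can be done
None
```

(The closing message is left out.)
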